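# Snap the food box lid shut all round

### The job

The lid lies on the food box with its rim still standing up along all four sides: press each of the four rim sections down with the fingertips until it clicks shut and lies flush. Only press: do not pick up, tip or push the box along the counter, and leave the mug, the jar and the bowl where they stand.

Things in the scene. Friction and masses are not known exactly. Their poses are not given: they have to be found in the camera images.
- box: Loose white food box, 130 (x) by 180 (y) mm, 0.9 kg, with a pink lid 140 by 190 mm. Origin: centre of the underside. The shut rim is 74 mm high; the panel inside it is 4 mm lower; the lid's four corners (24 mm squares) are fixed and flush with the shut rim. Between them each side has a rim section 25 mm wide, hinged at its inner edge, its outer edge standing about 8 mm up until pressed shut.
- rim_front (a joint): Angle (rad) of the rim section on the box's -x side, 136 mm long: 0 = clicked shut and flush; 0.31 to 0.38 = standing up, as at the start. It resists a push at its press point with up to about 4 N and springs back up if let go above about 0.15; below about 0.1 it snaps down to 0 by itself and stays (between, it may hang).
- press_front (a point): Point on the top face of that rim section (on the box's -x side, 136 mm long), midway along it, 18 mm out from its hinge and 7 mm in from the lid's outer edge, on the darker stripe: the place to press. It moves with the section; when shut it lies at (-0.063, 0, 0.074) m in the box's frame.
- rim_back (a joint): Angle (rad) of the rim section on the box's +x side, 136 mm long: 0 = clicked shut and flush; 0.31 to 0.38 = standing up, as at the start. It resists a push at its press point with up to about 4 N and springs back up if let go above about 0.15; below about 0.1 it snaps down to 0 by itself and stays (between, it may hang).
- press_back (a point): Point on the top face of that rim section (on the box's +x side, 136 mm long), midway along it, 18 mm out from its hinge and 7 mm in from the lid's outer edge, on the darker stripe: the place to press. It moves with the section; when shut it lies at (0.063, 0, 0.074) m in the box's frame.
- rim_left (a joint): Angle (rad) of the rim section on the box's +y side, 86 mm long: 0 = clicked shut and flush; 0.31 to 0.38 = standing up, as at the start. It resists a push at its press point with up to about 4 N and springs back up if let go above about 0.15; below about 0.1 it snaps down to 0 by itself and stays (between, it may hang).
- press_left (a point): Point on the top face of that rim section (on the box's +y side, 86 mm long), midway along it, 18 mm out from its hinge and 7 mm in from the lid's outer edge, on the darker stripe: the place to press. It moves with the section; when shut it lies at (0, 0.088, 0.074) m in the box's frame.
- rim_right (a joint): Angle (rad) of the rim section on the box's -y side, 86 mm long: 0 = clicked shut and flush; 0.31 to 0.38 = standing up, as at the start. It resists a push at its press point with up to about 4 N and springs back up if let go above about 0.15; below about 0.1 it snaps down to 0 by itself and stays (between, it may hang).
- press_right (a point): Point on the top face of that rim section (on the box's -y side, 86 mm long), midway along it, 18 mm out from its hinge and 7 mm in from the lid's outer edge, on the darker stripe: the place to press. It moves with the section; when shut it lies at (0, -0.088, 0.074) m in the box's frame.
- mug: White mug, 76 mm wide, 75 mm high, with a handle; bystander. Origin: centre of its underside.
- jar: Amber glass jar with a wooden cap, 56 mm wide, 95 mm high; bystander. Origin: centre of its underside.
- bowl: Small blue bowl, 100 mm wide, 42 mm high; bystander. Origin: centre of its underside.

How it is judged:
By the outcome, as a careful person would: the job done as asked, in the order asked, and still so for the second after the job is handed in, with the robot touching nothing.
It also fails if it takes over 42 s, if anything falls off the work surface, if the arm or the gripper's body presses on something with over 40 N, if the wrist force passes 120 N, or if a joint passes its speed limit or range.

### The arm

A 6-joint arm with a two-finger parallel gripper is mounted at the origin on the work surface. World frame = base frame: x ahead of the robot, y to its left, z up, the work surface at z = 0. Lengths are in m, angles in rad, forces in N, time in s.
With the tool pointing down it reaches from about 0.4 to 0.825 m from the base axis. Payload 7 kg.
Tool frame: the origin (TCP) lies at the centre of the arm's flange, where the gripper is bolted on; the fingertips stand 178 mm ahead of it and the grasp point (between the pads) lies 159 mm ahead of it; z points along the fingers, y is the direction in which the jaws open and shut (so a half turn about z gives the same grasp; the last joint's range is limited). The gripper opens to 88 mm and grips with 3 to 60 N. Pads are 19 mm wide; open, the fingers measure 130 mm over their backs; the gripper's body (78 mm by 193 mm) begins 47 mm behind the grasp point.
Start: joints at [1.399, 0.359, 0.012, 0, -1.224, -0.288], TCP at [0.3, 0.605, 0.405] pointing down, gripper open.
Joint ranges: [-3.07, 3.07], [-1.43, 2.12], [-1.02, 1.25], [-3.03, 1.67], [-3.05, -0], [-3.03, 3.03]. Speed limits (rad/s): [2.39, 2.39, 3.01, 3.14, 3.14, 3.14].

### API

Orientations are given as [roll, pitch, yaw] about the fixed x, y, z axes, in that order (R = Rz(yaw) Ry(pitch) Rx(roll)).
In Python, from station import * gives the robot as it stands.
- The arm moves only by the tool send_rows, never from a script. Its argument "motion" is a list of rows, each an object with "offset": the shift along the tool's x, y, z in cm, a list of three; "turn": the turn about the tool's z in degrees. In form: [{"offset": [x, y, z], "turn": turn}, ...]. A call has 1 to 8 rows; each row is the pose to reach, as a shift and turn from the pose commanded when the call began, along the tool's axes at that moment; what a row does not reach only later rows make up. A row lasts 1/10 s, in which the tool goes at most 50 mm and 8.59 degrees, less where a joint would pass 70% of its speed; a pose out of reach is approached as far as the arm can. A call with a gripper value outside its range is refused whole. "hand" is the opening, from -1 (shut) to 1 (fully open), set as the call begins (left out, the last holds). The fingers move at their own pace and stop on an object; "squeeze" is the grip in N (left out, the last holds). Time passes only in rows, so rows that repeat a pose let the fingers close. It gives the time, the measured TCP pose, the force and the opening at its end, in the units of the state.
- get_state(): the state, without advancing time (a new reading comes with each control period).
- grab_frame(name): name is "scene" or "top" or "wrist"; returns a dict with "frame" (480x640x3 uint8, blue, green, red), "range_z" (480x640 float32, m along the optical axis (not along the pixel's ray), 0 where there is no reading), "vertical_fov" (degrees; the focal length in pixels is half the picture's height over the tangent of half this angle, whatever the lens; pixels are square), "cx", "cy" (the principal point, pixels), "k1" (the pictures are not rectified: a ray, as slopes to the right and down, at radius r is drawn at 1 + k1 r^2 times it, then the intrinsics apply), "cam_to_world" (4x4, takes a point from camera to world coordinates). Camera axes: x right, y up, looking along -z (the intrinsics and any distortion apply to the point x, -y, -z); pixel columns grow to the right and rows downward; lengths in m; the calibration is good to about 2 mm. A picture is of the moment at which its call begins.
- job_done(): hands the job in, once; it reports no verdict.
The state is a dict: "t": time; "q": joint angles; "qd": joint speeds; "joint_efforts": joint torques, N m; "eef_pos": TCP position; "ee_rot": TCP orientation; "force": force on the tool from outside, world axes, zero at the start; "moment": the same for the moment, N m; "width": finger opening in m.
Only numpy, scipy, OpenCV 4.12 (cv2) and the standard library are available. Lean on these libraries where they do the work, as an engineer would, in place of code of your own. Each camera call takes 0.05 s, during which the arm holds its last target. There are 200 camera calls.

## Working session

There is one attempt and no reset: what is moved stays moved. The work goes in short steps, Python scripts to look and compute and a tool call to move; the robot and the scene stay as the last step left them, time stands still between calls to the robot, and variables do not carry over. Pictures are saved under pics/ and viewed, about 8 in all and at most 12, crops included, and the job is handed in when it is done.

Besides the shell and the picture viewer there is one more tool, called after ">>>" as a command line: name --argument value ..., lists and objects as JSON in quotes. send_rows: Moves the arm, as the interface text tells. Its arguments: {"type":"object","properties":{"motion":{"type":"array"},"hand":{"type":"number"},"squeeze":{"type":"number"}},"required":["motion"]}

```bash
mkdir -p pics; cat > h.py <<'E'
from station import *
import numpy as np, cv2
def world(f,u,v):
    H=f["frame"].shape[0]; fl=H/2/np.tan(np.radians(f["vertical_fov"])/2)
    a=np.array([(u-f["cx"])/fl,(v-f["cy"])/fl]); p=a.copy()
    for _ in range(20): p=a/(1+f["k1"]*(p@p))
    z=f["range_z"][int(round(v)),int(round(u))]
    return (f["cam_to_world"]@[p[0]*z,-p[1]*z,-z,1])[:3]
E
python3 - <<'E'
from h import *
s=get_state(); print(s)
f=grab_frame("top"); cv2.imwrite("pics/top1.png",f["frame"])
g=grab_frame("scene"); cv2.imwrite("pics/scene1.png",g["frame"])
np.save("top1.npy",f,allow_pickle=True)
print(f["cam_to_world"],f["vertical_fov"])
E
```

```text
{'t': 0.0, 'q': array([ 1.39907470e+00,  3.59373868e-01,  1.10544968e-02, -3.54453083e-04,
       -1.22409831e+00, -2.88120207e-01]), 'qd': array([-0.00052622, -0.00033626, -0.00180551, -0.00184257,  0.00024989,
        0.00228169]), 'joint_efforts': array([-1.52482065e-03, -5.82712448e+01,  2.93063629e+01,  6.99763566e+00,
        6.81553240e-03, -1.59062547e-04]), 'eef_pos': array([0.29946992, 0.60470891, 0.40372819]), 'ee_rot': array([ 3.13994344e+00, -1.41279461e-04, -4.59962428e-01]), 'force': array([-0.30659997,  0.81202498,  0.40893761]), 'moment': array([ 0.00335161,  0.01821865, -0.02674548]), 'width': 0.08747195546479075}
[[ 0.01540546  0.98801109 -0.15361234  0.44749841]
 [-0.99938447  0.02005761  0.02878131  0.05879859]
 [ 0.03151735  0.1530744   0.98771194  1.17954808]
 [ 0.          0.          0.          1.        ]] 50.68555283330248
```

View pics/top1.png

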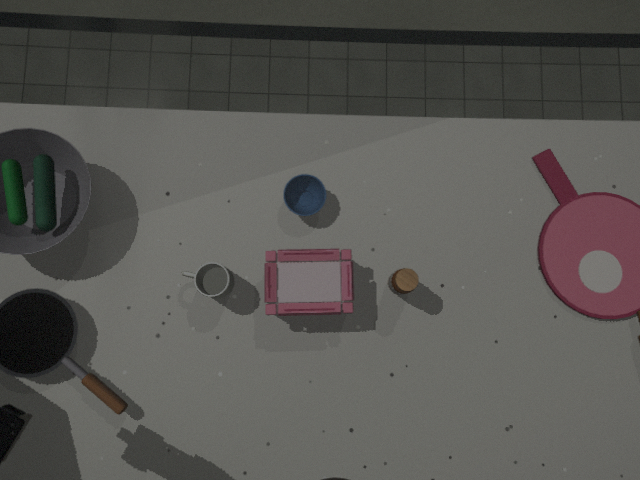

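The box is at about pixel (309,282), with the mug to its left at (213,280), the jar to its right at (404,281) and the bowl ahead at (305,195). I'll enlarge the box.

```bash
python3 - <<'E'
from h import *
f=np.load("top1.npy",allow_pickle=True).item()
c=f["frame"][235:330,250:370]; cv2.imwrite("pics/crop1.png",cv2.resize(np.clip(c*1.6,0,255).astype(np.uint8),None,fx=6,fy=6,interpolation=cv2.INTER_CUBIC))
for n,u,v in [("mug",213,280),("jar",404,279),("bowl",305,195),("mid",309,282),("c1",270,256),("c2",347,255),("c3",348,308),("c4",271,309)]: print(n,world(f,u,v).round(4))
E
```

```text
mug [0.5419 0.2856 0.0043]
jar [ 0.544  -0.1396  0.0954]
bowl [0.7485 0.0788 0.0021]
mid [0.536  0.0646 0.0671]
c1 [0.5912 0.1513 0.0723]
c2 [ 0.5966 -0.0179  0.073 ]
c3 [ 0.4807 -0.0211  0.0732]
c4 [0.4758 0.1451 0.075 ]
```

View pics/crop1.png

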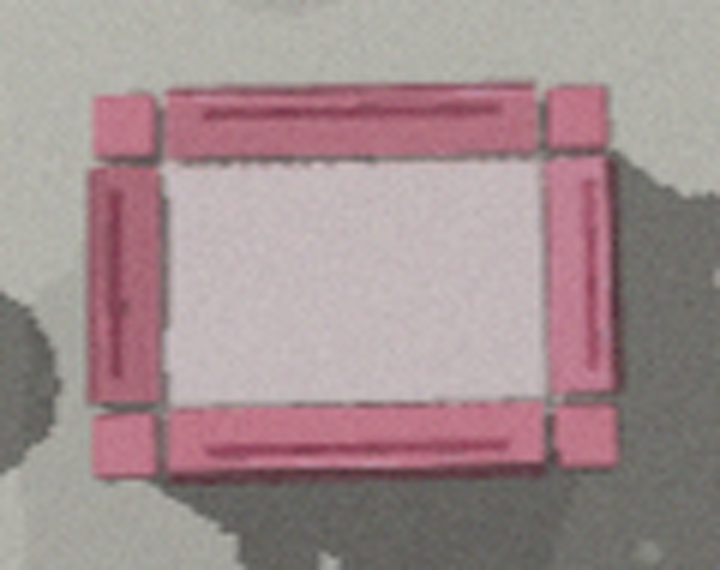

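The corner squares are centred at crop (125,125), (578,117), (585,436) and (125,445). The rims stand up on all four sides, with dark stripes midway along each.

```bash
python3 - <<'E'
from h import *
f=np.load("top1.npy",allow_pickle=True).item()
P=np.array([(125,125),(578,117),(585,436),(125,445)])
B=np.array([[58,83],[58,-83],[-58,-83],[-58,83]])/1000
W=[]
for x,y in P:
    w=world(f,250+x/6-.4,235+y/6-.4); print(w.round(4)); W.append(w[:2])
W=np.array(W); c=W.mean(0); d=W-c
th=np.arctan2((B[:,0]*d[:,1]-B[:,1]*d[:,0]).sum(),(B*d).sum())
R=np.array([[np.cos(th),-np.sin(th)],[np.sin(th),np.cos(th)]])
print("c",c,"yaw deg",np.degrees(th),"res",((W-c)-B@R.T).round(4).tolist())
for n,p in dict(front=[-.063,0],back=[.063,0],left=[0,.088],right=[0,-.088]).items(): print(n,c+R@p)
# stripes
for n,x,y in [("back",352,113),("left",115,284),("right",592,276),("front",358,447)]: print(n,world(f,250+x/6-.4,235+y/6-.4).round(4))
E
```

```text
[0.5924 0.1504 0.073 ]
[ 0.5985 -0.0155  0.0736]
[ 0.4821 -0.0188  0.0777]
[0.4764 0.1466 0.0718]
c [0.53733271 0.06565445] yaw deg 1.943045976763966 res [[-0.0001, -0.0002], [0.0004, -0.0002], [-0.0001, 0.0004], [-0.0001, -0.0]]
front [0.47436893 0.06351837]
back [0.60029648 0.06779054]
left [0.53434898 0.15360386]
right [ 0.54031644 -0.02229495]
back [0.597  0.0675 0.0834]
left [0.5335 0.1514 0.081 ]
right [ 0.5396 -0.0207  0.08  ]
front [0.4767 0.0627 0.0821]
```

>>> send_rows --motion '[{"offset": [5, 3.65, 0], "turn": -4}, {"offset": [10, 7.3, 0], "turn": -8}, {"offset": [14, 10.2, 0], "turn": -12}, {"offset": [18, 13.1, 0], "turn": -16}, {"offset": [22, 16.05, 0], "turn": -20}, {"offset": [26, 19, 0], "turn": -24}, {"offset": [30, 21.9, 0], "turn": -28.3}, {"offset": [34, 24.8, 0], "turn": -28.3}]' --hand -1 --squeeze 10

```text
t: 0.9
eef_pos: [0.4848, 0.2482, 0.4046]
ee_rot: [-3.142, 0.0, 0.037]
force: [1.2, 0.3, 1.1]
width: 0.0292
```

>>> send_rows --motion '[{"offset": [2, 4, 2], "turn": 0}, {"offset": [3.7, 7.9, 4], "turn": 0}, {"offset": [3.7, 7.9, 8], "turn": 0}, {"offset": [3.7, 7.9, 11.5], "turn": 0}, {"offset": [3.7, 7.9, 11.5], "turn": 0}, {"offset": [3.7, 7.9, 11.5], "turn": 0}, {"offset": [3.7, 7.9, 11.5], "turn": 0}, {"offset": [3.7, 7.9, 11.5], "turn": 0}]'

```text
t: 1.7
eef_pos: [0.5246, 0.1733, 0.2916]
ee_rot: [-3.14, -0.003, 0.035]
force: [0.6, 0.4, 0.4]
width: 0.0006
```

```bash
python3 - <<'E'
from h import *
s=get_state(); print(s["t"],s["eef_pos"],s["ee_rot"],s["force"],s["width"])
f=grab_frame("wrist"); cv2.imwrite("pics/w1.png",np.clip(f["frame"]*1.3,0,255).astype(np.uint8)); np.save("w1.npy",f,allow_pickle=True)
E
```

```text
1.7 [0.52462865 0.17326006 0.29163652] [-3.13990919e+00 -2.78771457e-03  3.50588895e-02] [0.5749328  0.40424709 0.44191472] 0.0006126187074741777
```

View pics/w1.png

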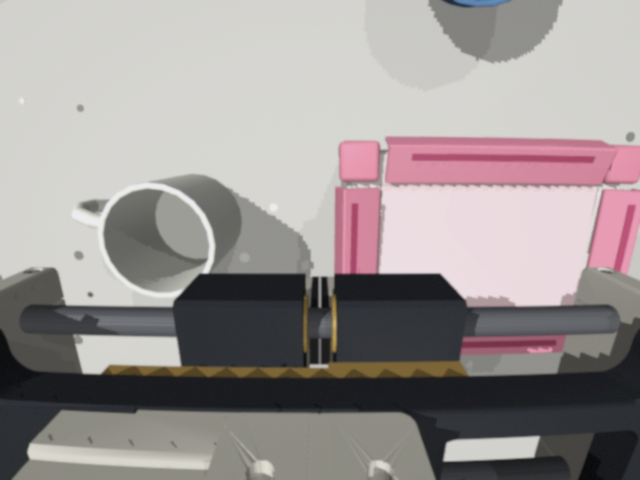

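The wrist view shows the left rim just right of the fingers, with its stripe at (354,230) and the back-left corner square at (360,161). The arm stopped about 2 cm short of the press point, so I'll correct that.

>>> send_rows --motion '[{"offset": [0.9, 2.0, 0], "turn": 0}, {"offset": [0.9, 2.0, 0], "turn": 0}, {"offset": [0.9, 2.0, 0], "turn": 0}, {"offset": [0.9, 2.0, 0], "turn": 0}]'

```text
t: 2.15
eef_pos: [0.5338, 0.1532, 0.2902]
ee_rot: [-3.141, -0.001, 0.034]
force: [-0.2, 1.4, -0.1]
width: 0.0004
```

```bash
python3 - <<'E'
from h import *
f=np.load("w1.npy",allow_pickle=True).item()
for u,v in [(360,161),(354,230),(503,158),(630,163)]: print(world(f,u,v).round(4))
th=np.radians(1.943);R=np.array([[np.cos(th),-np.sin(th)],[np.sin(th),np.cos(th)]])
print("expect corner",np.array([.53733,.06565])+R@[.058,.083])
E
```

```text
[0.5903 0.1521 0.0714]
[0.55   0.1538 0.0781]
[0.5959 0.0715 0.0803]
[ 0.5977 -0.0157  0.0726]
expect corner [0.59248252 0.15056878]
```

>>> send_rows --motion '[{"offset": [0, 0, 1.5], "turn": 0}, {"offset": [0, 0, 2.6], "turn": 0}, {"offset": [0, 0, 3.0], "turn": 0}, {"offset": [0, 0, 3.3], "turn": 0}, {"offset": [0, 0, 3.5], "turn": 0}, {"offset": [0, 0, 3.7], "turn": 0}, {"offset": [0, 0, 3.7], "turn": 0}]'

```text
t: 2.85
eef_pos: [0.5339, 0.1527, 0.2525]
ee_rot: [3.141, 0.0, 0.034]
force: [0.6, 0.3, 0.5]
width: 0.0004
```

>>> send_rows --motion '[{"offset": [0, 0, 0.1], "turn": 0}, {"offset": [0, 0, 0.2], "turn": 0}, {"offset": [0, 0, 0.2], "turn": 0}]'

```text
t: 3.15
eef_pos: [0.5339, 0.1527, 0.2522]
ee_rot: [3.142, -0.001, 0.035]
force: [-6.0, -1.4, 14.5]
width: 0.0004
```

>>> send_rows --motion '[{"offset": [0, 0, -2], "turn": 0}, {"offset": [0, 0, -4], "turn": 0}, {"offset": [0, 4.5, -4], "turn": 0}, {"offset": [0, 9, -4], "turn": 0}, {"offset": [0, 13.5, -4], "turn": 0}, {"offset": [0, 17.5, -4], "turn": 0}, {"offset": [0, 17.5, -4], "turn": 0}, {"offset": [0, 17.5, -4], "turn": 0}]'

```text
t: 3.95
eef_pos: [0.5398, -0.0232, 0.2907]
ee_rot: [3.142, -0.0, 0.032]
force: [-0.1, 0.5, 0.1]
width: 0.0003
```

```bash
python3 - <<'E'
from h import *
s=get_state(); print(s["t"],s["eef_pos"],s["force"])
f=grab_frame("wrist"); cv2.imwrite("pics/w2.png",np.clip(f["frame"]*1.3,0,255).astype(np.uint8)); np.save("w2.npy",f,allow_pickle=True)
E
```

```text
3.95 [ 0.5397689  -0.02316922  0.29071685] [-0.09009056  0.52344077  0.09663835]
```

View pics/w2.png

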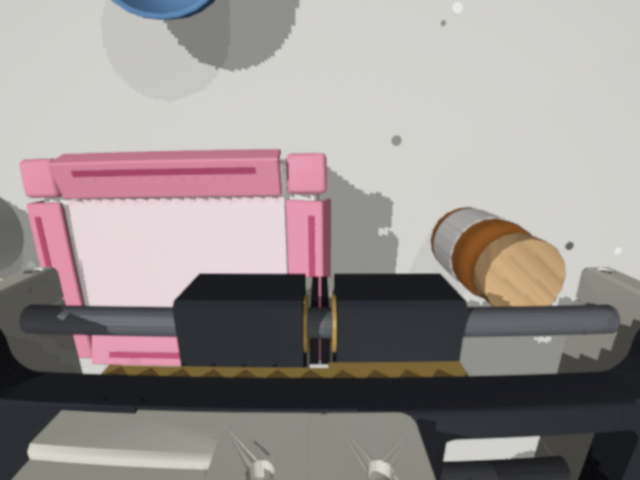

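The right rim's stripe, at (312,245), lines up with the finger gap at x≈320, so I'm pressing right.

>>> send_rows --motion '[{"offset": [0, 0, 1.5], "turn": 0}, {"offset": [0, 0, 2.6], "turn": 0}, {"offset": [0, 0, 3.0], "turn": 0}, {"offset": [0, 0, 3.3], "turn": 0}, {"offset": [0, 0, 3.6], "turn": 0}, {"offset": [0, 0, 3.8], "turn": 0}, {"offset": [0, 0, 3.95], "turn": 0}, {"offset": [0, 0, 3.95], "turn": 0}]'

```text
t: 4.8
eef_pos: [0.54, -0.0218, 0.2522]
ee_rot: [-3.141, -0.001, 0.035]
force: [-4.4, 0.9, 9.8]
width: 0.0001
```

>>> send_rows --motion '[{"offset": [0, 0, -2], "turn": 0}, {"offset": [0, 0, -4], "turn": 0}, {"offset": [2.2, -3, -4], "turn": 0}, {"offset": [4.4, -6, -4], "turn": 0}, {"offset": [6.3, -8.8, -4], "turn": 0}, {"offset": [6.3, -8.8, -4], "turn": 0}, {"offset": [6.3, -8.8, -4], "turn": 0}, {"offset": [6.3, -8.8, -4], "turn": 0}]'

```text
t: 5.6
eef_pos: [0.5993, 0.0676, 0.291]
ee_rot: [3.142, 0.001, 0.034]
force: [0.4, -0.0, -0.0]
width: 0.0004
```

```bash
python3 - <<'E'
from h import *
s=get_state(); print(s["t"],s["eef_pos"],s["force"])
f=grab_frame("wrist"); cv2.imwrite("pics/w3.png",np.clip(f["frame"]*1.3,0,255).astype(np.uint8)); np.save("w3.npy",f,allow_pickle=True)
E
```

```text
5.6 [0.59932839 0.06761338 0.290952  ] [ 0.44998198 -0.00253708 -0.04459865]
```

View pics/w3.png

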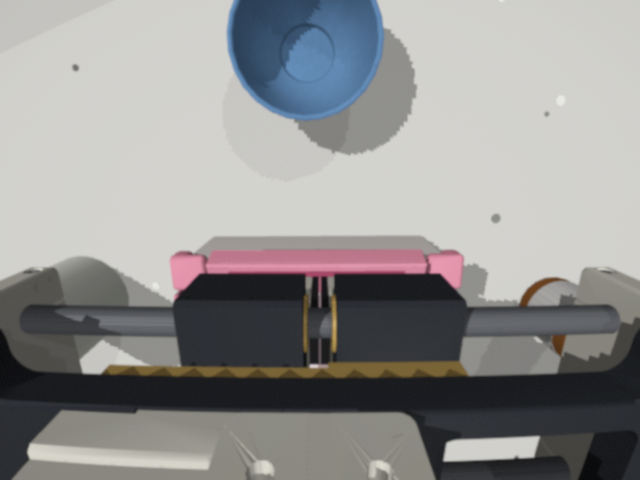

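The back rim spans x≈205–428, so it's centred under the fingers, and the bowl is well clear. I'll press back next.

>>> send_rows --motion '[{"offset": [0, 0, 1.5], "turn": 0}, {"offset": [0, 0, 2.6], "turn": 0}, {"offset": [0, 0, 3.0], "turn": 0}, {"offset": [0, 0, 3.3], "turn": 0}, {"offset": [0, 0, 3.6], "turn": 0}, {"offset": [0, 0, 3.8], "turn": 0}, {"offset": [0, 0, 3.95], "turn": 0}, {"offset": [0, 0, 3.95], "turn": 0}]'

```text
t: 6.45
eef_pos: [0.5998, 0.0681, 0.2524]
ee_rot: [-3.142, -0.0, 0.034]
force: [-1.8, -0.9, 5.5]
width: 0.0003
```

>>> send_rows --motion '[{"offset": [0, 0, -2], "turn": 0}, {"offset": [0, 0, -4], "turn": 0}, {"offset": [-4.3, 0, -4], "turn": 0}, {"offset": [-8.6, 0, -4], "turn": 0}, {"offset": [-12.6, 0, -4], "turn": 0}, {"offset": [-12.6, 0, -4], "turn": 0}, {"offset": [-12.6, 0, -4], "turn": 0}, {"offset": [-12.6, 0, -4], "turn": 0}]'

```text
t: 7.25
eef_pos: [0.4745, 0.0641, 0.292]
ee_rot: [-3.141, -0.001, 0.035]
force: [0.4, -0.2, -0.2]
width: 0.0004
```

>>> send_rows --motion '[{"offset": [0, 0, 1.6], "turn": 0}, {"offset": [0, 0, 2.7], "turn": 0}, {"offset": [0, 0, 3.1], "turn": 0}, {"offset": [0, 0, 3.4], "turn": 0}, {"offset": [0, 0, 3.7], "turn": 0}, {"offset": [0, 0, 3.9], "turn": 0}, {"offset": [0, 0, 4.1], "turn": 0}, {"offset": [0, 0, 4.1], "turn": 0}]'

```text
t: 8.05
eef_pos: [0.4742, 0.0639, 0.2521]
ee_rot: [-3.141, -0.001, 0.035]
force: [-5.8, -0.0, 14.9]
width: 0.0008
```

>>> send_rows --motion '[{"offset": [0, 0, -4], "turn": 0}, {"offset": [0, 0, -8], "turn": 0}, {"offset": [0, 0, -12], "turn": 0}, {"offset": [-5, 0, -16], "turn": 0}, {"offset": [-8, 0, -18], "turn": 0}, {"offset": [-8, 0, -18], "turn": 0}, {"offset": [-8, 0, -18], "turn": 0}]'

```text
t: 8.75
eef_pos: [0.3933, 0.061, 0.4321]
ee_rot: [-3.139, -0.004, 0.035]
force: [0.1, -0.1, -0.0]
width: 0.0007
```

```bash
python3 - <<'E'
from h import *
s=get_state(); print(s["t"],s["eef_pos"],s["force"])
f=grab_frame("wrist"); cv2.imwrite("pics/w4.png",np.clip(f["frame"]*1.3,0,255).astype(np.uint8)); np.save("w4.npy",f,allow_pickle=True)
f=grab_frame("top"); cv2.imwrite("pics/top2.png",cv2.resize(np.clip(f["frame"][180:360,180:420]*1.6,0,255).astype(np.uint8),None,fx=3.3,fy=3.3,interpolation=cv2.INTER_CUBIC)); np.save("top2.npy",f,allow_pickle=True)
E
```

```text
8.75 [0.39332187 0.06095248 0.43211642] [ 0.13225777 -0.137027   -0.00277021]
```

View pics/w4.png

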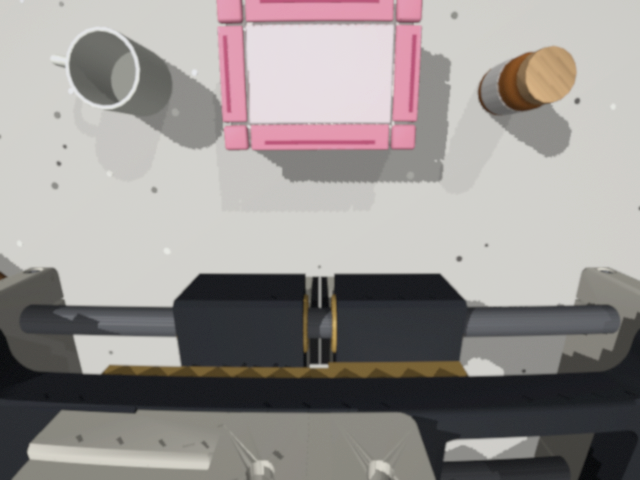

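View pics/top2.png

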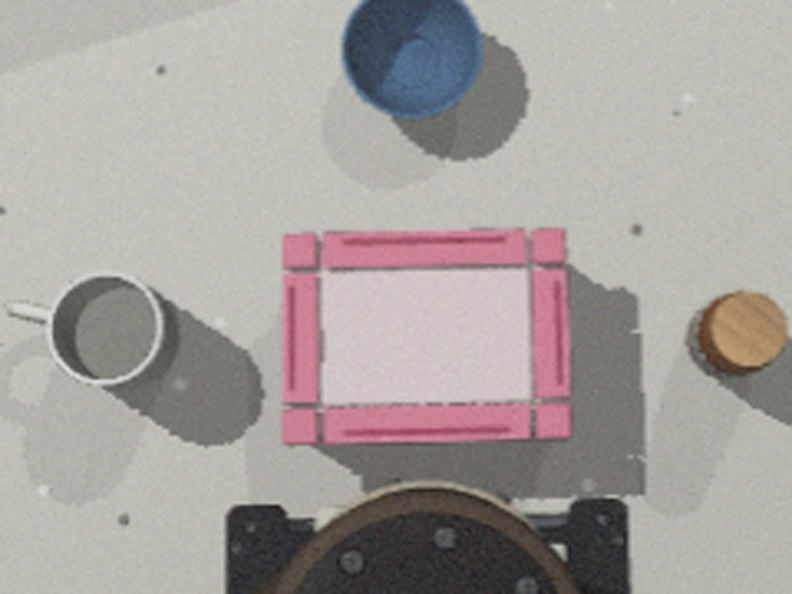

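All four rims now show the same shade and line up with the corner squares in both views. I'll check the heights with depth.

```bash
python3 - <<'E'
from h import *
for nm in ("top1.npy","top2.npy"):
    f=np.load(nm,allow_pickle=True).item()
    P=dict(back=(423,240),left=(291,338),right=(560,334),front=(427,432),cBL=(300,251),cBR=(549,246),cFR=(552,421),cFL=(299,425),backout=(423,236),leftout=(287,338),rightout=(565,334),frontout=(427,438))
    print(nm,{k:round(1000*float(np.median([world(f,180+x/3.3-.35+(d if 'back' in k or 'front' in k else 0),180+y/3.3-.35+(0 if 'back' in k or 'front' in k else d))[2] for d in range(-6 if k[0]!='c' else -1,7 if k[0]!='c' else 2)])),1) for k,(x,y) in P.items()})
W=np.array([world(f,180+x/3.3-.35,180+y/3.3-.35) for x,y in [(300,251),(549,246),(552,421),(299,425)]]); print("centre",W[:,:2].mean(0))
E
```

```text
top1.npy {'back': 80.6, 'left': 80.4, 'right': 80.6, 'front': 82.4, 'cBL': 72.0, 'cBR': 74.8, 'cFR': 74.0, 'cFL': 71.5, 'backout': 80.9, 'leftout': 81.2, 'rightout': 82.1, 'frontout': 81.4}
top2.npy {'back': 74.4, 'left': 73.1, 'right': 74.5, 'front': 75.5, 'cBL': 75.7, 'cBR': 74.2, 'cFR': 76.2, 'cFL': 75.0, 'backout': 74.6, 'leftout': 73.4, 'rightout': 73.3, 'frontout': 74.4}
centre [0.53726143 0.06557514]
```

All four rims went from about 81 mm down to about 74 mm, flush with the corners. The box hasn't moved, so I'm handing in.

```bash
python3 -c "
from station import *
print(job_done())"
```

```text
the job is handed in; nothing more can be done
None
```

All four rim sections are pressed shut and the job is handed in. I pressed left, right, back and front with the closed fingertips, then lifted clear, in about 9 s of the 42 s allowed.

- **Rims:** depth readings at the stripes fell from about 80–82 mm to 73–75.5 mm, level with the fixed corners (74–76 mm).
- **Box:** its centre moved less than 0.2 mm.
- **Mug, jar and bowl:** they look unmoved in the last pictures, and the arm never came near them. I didn't measure their positions again.
- **Forces:** the wrist readings at the end of each press were 5.5–15 N. The back rim had the lightest reading (5.5 N), but its depth reading agrees that it is shut.

No check failed or disagreed.

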